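# Find the unlocked cover panel and push it open

## Task

One of the four identical aluminium cover panels on the filter assembly fixture has been left unlocked: press on the end of one panel after another with the fingertips, without forcing the locked ones, until you find the one that rocks, then push its end down into the well until the panel stands fully open against its stop. Leave it open and draw the hand back, with nothing picked up and the filters, bottle, screwdriver and small parts left where they stand.

Things in the scene. Friction and masses are not known exactly. Their poses are not given: they have to be found in the camera images.
- base: fixture base: dark steel box fixed to the table, 76 mm tall, 412 mm along its y; a blue deck strip, level with the top, on its +x side (away from the robot). Spans x -85 to +160 mm (deck from +85). Origin on the table under the middle of a row of four identical cover panels along y, 96 mm apart. Under each a well, 62 mm deep below the panel, 144 x 84 mm, with steel walls 12 to 22 mm thick
- panel1_top (a point): middle of the upper face of cover panel 1 (first from the +y end): aluminium plate 140 (its x) x 80 (its y) x 8 mm, flush with the base top while shut (upper face 76 mm above the table); a thin black patch 30 x 50 mm, centred 48 mm from the middle, marks each of its two x ends. z is its normal
- panel1 (a joint): tilt (rad) of panel 1 about a pivot through its middle along its y, 4 mm below its upper face. 0 = level, shut; positive = far (+x) end down, negative = near (-x) end down; stops at +-0.75. Three panels, different ones each time, are locked: a press of 10 to 20 N tilts them some 0.03 rad, springily, at most 0.09. All look alike
- panel2_top (a point): middle of the upper face of cover panel 2 (second from the +y end): aluminium plate 140 (its x) x 80 (its y) x 8 mm, flush with the base top while shut (upper face 76 mm above the table); a thin black patch 30 x 50 mm, centred 48 mm from the middle, marks each of its two x ends. z is its normal
- panel2 (a joint): tilt (rad) of panel 2 about a pivot through its middle along its y, 4 mm below its upper face. 0 = level, shut; positive = far (+x) end down, negative = near (-x) end down; stops at +-0.75. The loose panel tips either way under about 3 N on an end patch, not when pressed in its middle
- panel3_top (a point): middle of the upper face of cover panel 3 (third from the +y end): aluminium plate 140 (its x) x 80 (its y) x 8 mm, flush with the base top while shut (upper face 76 mm above the table); a thin black patch 30 x 50 mm, centred 48 mm from the middle, marks each of its two x ends. z is its normal
- panel3 (a joint): tilt (rad) of panel 3 about a pivot through its middle along its y, 4 mm below its upper face. 0 = level, shut; positive = far (+x) end down, negative = near (-x) end down; stops at +-0.75. The loose panel's pivot has friction and no spring: it stays at the tilt it is left at
- panel4_top (a point): middle of the upper face of cover panel 4 (last, at the -y end): aluminium plate 140 (its x) x 80 (its y) x 8 mm, flush with the base top while shut (upper face 76 mm above the table); a thin black patch 30 x 50 mm, centred 48 mm from the middle, marks each of its two x ends. z is its normal
- panel4 (a joint): tilt (rad) of panel 4 about a pivot through its middle along its y, 4 mm below its upper face. 0 = level, shut; positive = far (+x) end down, negative = near (-x) end down; stops at +-0.75. Over 60 N on a locked panel counts as forcing it
- filter_tall: blue pleated filter, 96 mm diameter, 140 mm tall, standing on the table to the left; origin under its centre
- filter_short: blue pleated filter, 80 mm diameter, 85 mm tall, standing on the table to the right; origin under its centre
- bottle: yellow bottle, 60 mm diameter, 160 mm tall, standing on the table to the right; origin under its centre
- seal_ring: black rubber ring, 54 mm outside, 12 mm tall, lying on the blue deck; origin under its centre
- end_cap: orange end cap, 52 mm diameter, 22 mm tall, on the blue deck; origin under its centre
- driver: screwdriver lying on the table to the left, handle towards its own -x; origin on its underside

How it is judged:
By the outcome, as a careful person would: the job done as asked, in the order asked, and still so for the second after the job is handed in, with the robot touching nothing.
It also fails if it takes over 48 s, if anything falls off the work surface, if the arm or the gripper's body presses on something with over 40 N, if the wrist force passes 120 N, or if a joint passes its speed limit or range.

## Robot

A 6-joint arm with a two-finger parallel gripper is mounted at the origin on the work surface. World frame = base frame: x ahead of the robot, y to its left, z up, the work surface at z = 0. Lengths are in m, angles in rad, forces in N, time in s.
With the tool pointing down it reaches from about 0.35 to 0.95 m from the base axis. Payload 17.4 kg.
Tool frame: the origin (TCP) lies at the very end of the fingers, on their centre line; the grasp point (between the pads) lies 19 mm behind it; z points along the fingers, y is the line along which they close (so a half turn about z gives the same grasp; the last joint's range is limited). The gripper opens to 93 mm and grips with 3 to 60 N. Pads are 15 mm wide; open, the fingers measure 128 mm over their backs; the gripper's body (75 mm by 188 mm) begins 65 mm behind the grasp point.
Start: joints at [1.166, 0.116, 1.442, -0, 1.584, -0.038], TCP at [0.242, 0.63, 0.219] pointing down, gripper open.
Joint ranges: [-2.83, 2.83], [-0.83, 2.19], [0.07, 2.5], [-1.14, 4.28], [0.01, 3], [-2.97, 2.97]. Speed limits (rad/s): [1.89, 1.89, 2.22, 3.14, 3.14, 3.14].

## Interface

Orientations are given as a unit quaternion [w, x, y, z].
In Python, from cell import ctrl, eyes, workorder gives the robot as it stands. The module is installed in compiled form; this text tells all that it offers.
- The arm moves only by the tool step_arm, never from a script. Its argument "rows" is a list of rows, each a list of 2 entries, a list of its own where there are three numbers: the shift along the tool's x, y, z each as a share of 500 mm, from -1 to 1, then the turn, a rotation vector about the tool's x, y, z each as a share of 180 degrees, from -1 to 1. In form: [[[x, y, z], [ax, ay, az]], ...]. A call has 1 to 5 rows; each row is the pose to reach, as a shift and turn from the pose commanded when the call began, along the tool's axes at that moment, turning the shorter way round; what a row does not reach only later rows make up. A row lasts 1/8 s, in which the tool goes at most 62.5 mm and 10.7 degrees, less where a joint would pass 70% of its speed; a pose out of reach is approached as far as the arm can. A call with a number of a shift or a turn outside -1 to 1 is refused whole. A call with a gripper value outside its range is refused whole. "claw" is the opening, from 0 (shut) to 1 (fully open), set as the call begins (left out, the last holds). The fingers move at their own pace and stop on an object; "newtons" is the grip in N (left out, the last holds). Time passes only in rows, so rows that repeat a pose let the fingers close. It gives the time, the measured TCP pose, the force, the opening and the grip force at its end, in the units of the state.
- ctrl.read_state(): the state, without advancing time (a new reading comes with each control period).
- eyes.grab_frame(name): name is "scene" or "top" or "wrist"; returns a dict with "pixels" (480x640x3 uint8, red, green, blue), "range_z" (480x640 float32, m along the optical axis (not along the pixel's ray), 0 where there is no reading), "camera_matrix" (3x3 intrinsics, pixels), "dist_coeffs" ([k1, k2, p1, p2, k3] as OpenCV has them; the pictures are not rectified), "world_from_camera" (4x4, takes a point from camera to world coordinates). Camera axes: x right, y down, z forward; pixel columns grow to the right and rows downward; lengths in m; the calibration is good to about 2 mm. A picture is of the moment at which its call begins.
- workorder.finish_job(): hands the job in; it is judged then, once.
The state is a dict: "clock": time; "qpos": joint angles; "qvel": joint speeds; "joint_efforts": joint torques, N m; "ee_pos": TCP position; "ee_rot": TCP orientation; "wrist_force": force on the tool from outside, world axes, zero at the start; "wrist_torque": the same for the moment, N m; "grip_width": finger opening in m; "finger_force": force on a finger pad.
Only numpy, scipy, OpenCV 4.12 (cv2) and the standard library are available. Lean on these libraries where they do the work, as an engineer would, in place of code of your own. Each camera call takes 0.05 s, during which the arm holds its last target. There are 200 camera calls.

## Working session

There is one attempt and no reset: what is moved stays moved. The work goes in short steps, Python scripts to look and compute and a tool call to move; the robot and the scene stay as the last step left them, time stands still between calls to the robot, and variables do not carry over. Pictures are saved under pics/ and viewed, at most 10 in all, crops included, and the job is handed in when it is done.

Besides the shell and the picture viewer there is one more tool, called after "Emit:" as a command line: name --argument value ..., lists and objects as JSON in quotes. step_arm: Moves the arm, as the interface text tells. Shift numbers are shares of 500 mm and turn numbers shares of 180 degrees, none past 1 either way. Its arguments: {"type":"object","properties":{"rows":{"type":"array","items":{"type":"array"}},"claw":{"type":"number"},"newtons":{"type":"number"}},"required":["rows"]}

```bash
mkdir -p pics; cat > h.py <<'E'
import numpy as np,cv2
from scipy.spatial.transform import Rotation as R
from cell import ctrl,eyes,workorder
def grab(n,f=None):
    g=eyes.grab_frame(n)
    if f: cv2.imwrite('pics/'+f,g['pixels'][:,:,::-1])
    return g
def cast(g,uv,z):
    uv=np.array(uv,float).reshape(-1,1,2)
    n=cv2.undistortPoints(uv,g['camera_matrix'],g['dist_coeffs']).reshape(-1,2)
    T=g['world_from_camera'];d=np.c_[n,np.ones(len(n))]@T[:3,:3].T;o=T[:3,3]
    return o+d*((z-o[2])/d[:,2])[:,None]
E
python3 - <<'E'
from h import *
g=grab('top','top0.png')
s=ctrl.read_state();print(s)
print(g['world_from_camera'])
hsv=cv2.cvtColor(g['pixels'],cv2.COLOR_RGB2HSV)
np.savez('/tmp/top.npz',**g)
E
```

```text
{'clock': 0.05, 'qpos': array([ 1.16618684e+00,  1.16486808e-01,  1.44226141e+00,  2.18537129e-05,
        1.58402510e+00, -3.78487906e-02]), 'qvel': array([-0.00014245,  0.00010227, -0.00153623,  0.00052041, -0.002704  ,
        0.00026169]), 'joint_efforts': array([ 2.57896645e-03, -7.23588324e+01, -6.24504519e+01,  7.82539160e-02,
        2.29827646e-02, -1.17506002e-04]), 'ee_pos': array([0.24200032, 0.6299015 , 0.21790703]), 'ee_rot': array([-1.40196160e-04,  1.82354109e-01,  9.83232745e-01, -5.73549530e-04]), 'wrist_force': array([0.0462922 , 0.36295344, 0.42473431]), 'wrist_torque': array([ 0.00850038, -0.01678117, -0.00683587]), 'finger_force': 0.0, 'grip_width': 0.09305165999464685}
[[ 0.00534712 -0.98591013  0.16719037  0.32553743]
 [-0.99994011 -0.00686811 -0.00852048 -0.00573686]
 [ 0.00954871 -0.16713479 -0.98588781  1.39631016]
 [ 0.          0.          0.          1.        ]]
```

View pics/top0.png

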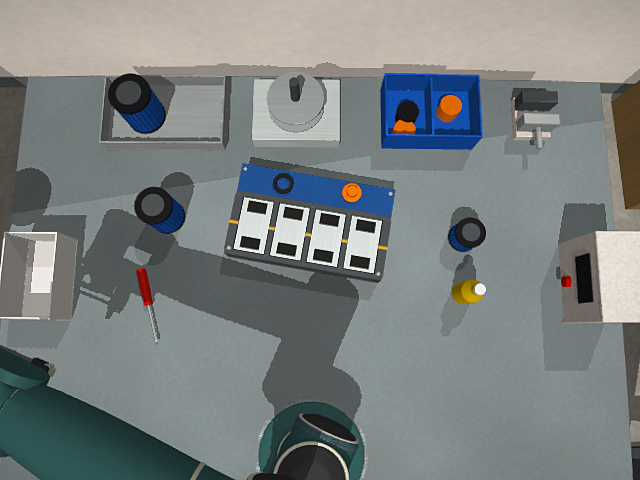

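The top view shows the fixture at about (310,220), slightly rotated. Its panels run left to right from about (252,224) to (364,245), each with two black patches.

```bash
cat > m.py <<'E'
from h import *
def patches(g,lo,hi,roi,z=0.076):
    p=g['pixels'].astype(int).max(2)<45
    m=np.zeros(p.shape,np.uint8);x0,y0,x1,y1=roi;m[y0:y1,x0:x1]=p[y0:y1,x0:x1]
    n,l,st,c=cv2.connectedComponentsWithStats(m)
    return [(c[i],st[i,4],cast(g,c[i],z)[0]) for i in range(1,n) if lo<st[i,4]<hi]
E
python3 - <<'E'
from m import *
g=dict(np.load('/tmp/top.npz'))
for c,a,w in patches(g,100,600,(225,190,395,282)): print(c.round(1),a,w.round(4), g['range_z'][int(c[1]),int(c[0])])
T=g['world_from_camera']
# depth heights check
for u,v in [(252,224),(364,245),(285,150),(345,300)]:
    d=g['range_z'][v,u];n=cv2.undistortPoints(np.array([[[u,v]]],float),g['camera_matrix'],g['dist_coeffs'])[0,0]
    print((T[:3,:3]@(np.r_[n,1]*d)+T[:3,3]).round(4))
print(R.from_quat(ctrl.read_state()['ee_rot'],scalar_first=True).as_matrix().round(3))
E
```

```text
[256.8 206.7] 179 [0.6375 0.1476 0.076 ] 1.3508322
[292.9 213. ] 180 [0.6213 0.0527 0.076 ] 1.3460543
[329.1 219.2] 180 [ 0.6054 -0.0421  0.076 ] 1.3482565
[365.1 225.5] 177 [ 0.5894 -0.1359  0.076 ] 1.347027
[249.7 242.4] 188 [0.5427 0.1634 0.076 ] 1.3350643
[286.1 248.8] 186 [0.5267 0.0688 0.076 ] 1.3370477
[322.8 255.2] 186 [ 0.5106 -0.026   0.076 ] 1.3320388
[359.3 261.5] 184 [ 0.4946 -0.1202  0.076 ] 1.3321635
[0.5911 0.1587 0.077 ]
[ 0.5376 -0.1325  0.078 ]
[0.8203 0.081  0.0012]
[ 0.3997 -0.0874  0.001 ]
[[-0.933  0.359 -0.   ]
 [ 0.359  0.933 -0.001]
 [ 0.    -0.001 -1.   ]]
```

```bash
cat > go.py <<'E'
import sys
from h import *
P=np.array([[.5427,.1634],[.5267,.0688],[.5106,-.0260],[.4946,-.1202]])
def to(i,z):
    s=ctrl.read_state();Rm=R.from_quat(s['ee_rot'],scalar_first=True)
    x=np.array([np.cos(-.165),np.sin(-.165),0]);x0=-x
    y=np.cross([0,0,-1],x0);Rt=R.from_matrix(np.c_[x0,y,[0,0,-1]])
    d=Rm.inv().apply(np.r_[P[i-1],z]-s['ee_pos'])/.5
    print(i,z,d.round(4),((Rm.inv()*Rt).as_rotvec()/np.pi).round(4),s['ee_pos'].round(4),s['wrist_force'].round(1),s['clock'])
if __name__=='__main__': to(int(sys.argv[1]),float(sys.argv[2]))
E
python3 go.py 1 .15
```

```text
1 0.15 [-0.896  -0.6551  0.1365] [-0.0004 -0.0001 -0.0642] [0.242  0.6299 0.2179] [0.  0.4 0.4] 0.05
```

Emit:
step_arm --rows '[[[-0.896,-0.655,0],[0,0,-0.064]],[[-0.896,-0.655,0],[0,0,-0.064]],[[-0.896,-0.655,0],[0,0,-0.064]],[[-0.896,-0.655,0],[0,0,-0.064]],[[-0.896,-0.655,0],[0,0,-0.064]]]' --claw 0 --newtons 10

```text
clock: 0.68
ee_pos: [0.412, 0.3656, 0.2184]
ee_rot: [-0.0, 0.083, 0.997, -0.0]
wrist_force: [0.4, 0.8, 0.3]
grip_width: 0.0477
finger_force: 0.0
```

```bash
python3 go.py 1 .10
```

```text
1 0.1 [-0.3244 -0.3558  0.2367] [-0.0001 -0.0001 -0.0001] [0.412  0.3656 0.2184] [0.4 0.8 0.3] 0.675
```

Emit:
step_arm --rows '[[[-0.324,-0.356,0],[0,0,0]],[[-0.324,-0.356,0],[0,0,0]],[[-0.324,-0.356,0.1],[0,0,0]],[[-0.324,-0.356,0.2],[0,0,0]],[[-0.324,-0.356,0.2],[0,0,0]]]'

```text
clock: 1.3
ee_pos: [0.5416, 0.1631, 0.1157]
ee_rot: [-0.001, 0.084, 0.996, -0.001]
wrist_force: [0.3, 0.4, 0.9]
grip_width: 0.0012
finger_force: 0.0
```

Emit:
step_arm --rows '[[[0,0,0],[0,0,0]]]'

```text
clock: 1.42
ee_pos: [0.5412, 0.1639, 0.1162]
ee_rot: [-0.002, 0.084, 0.996, -0.001]
wrist_force: [-0.0, 1.1, -0.1]
grip_width: 0.0004
finger_force: 0.0
```

```bash
python3 go.py 1 .08; python3 - <<'E'
from h import *
grab('wrist','w1.png')
E
```

```text
1 0.08 [-0.0034 -0.0003  0.0724] [-0.0006 -0.0012 -0.0008] [0.5412 0.1639 0.1162] [-0.   1.1 -0.1] 1.425
```

View pics/w1.png

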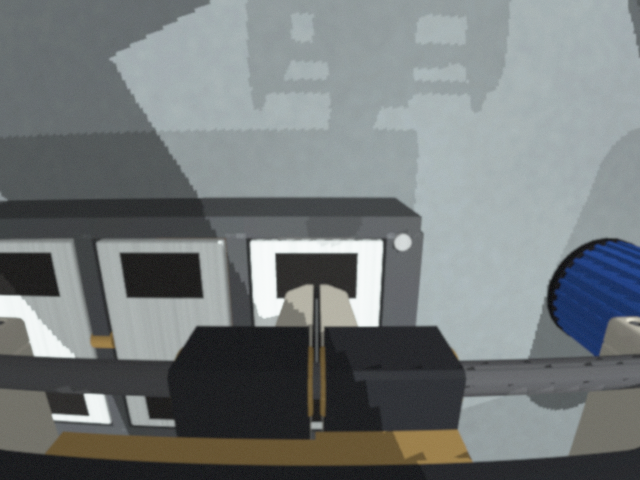

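The closed fingertips at about (317,290) sit over panel 1's near patch, whose centre is at (317,275). The alignment is good, so I'll press gently.

Emit:
step_arm --rows '[[[-0.003,0,0.04],[0,0,0]],[[-0.003,0,0.07],[0,0,0]],[[-0.003,0,0.074],[0,0,0]],[[-0.003,0,0.078],[0,0,0]],[[-0.003,0,0.08],[0,0,0]]]'

```text
clock: 2.1
ee_pos: [0.5435, 0.1651, 0.079]
ee_rot: [0.0, 0.083, 0.997, 0.0]
wrist_force: [0.4, 0.3, -0.4]
grip_width: 0.0006
finger_force: 0.0
```

Emit:
step_arm --rows '[[[0,0,0.002],[0,0,0]],[[0,0,0.002],[0,0,0]]]'

```text
clock: 2.35
ee_pos: [0.5434, 0.1649, 0.0778]
ee_rot: [0.0, 0.083, 0.997, 0.0]
wrist_force: [-1.4, -0.1, -0.1]
grip_width: 0.0004
finger_force: 0.0
```

Emit:
step_arm --rows '[[[0,0,0.002],[0,0,0]],[[0,0,0.004],[0,0,0]],[[0,0,0.004],[0,0,0]]]'

```text
clock: 2.72
ee_pos: [0.5433, 0.165, 0.0757]
ee_rot: [0.0, 0.083, 0.997, 0.0]
wrist_force: [-1.0, -0.5, 2.5]
grip_width: 0.0004
finger_force: 0.6
```

Emit:
step_arm --rows '[[[0,0,0.002],[0,0,0]],[[0,0,0.002],[0,0,0]]]'

```text
clock: 2.98
ee_pos: [0.5433, 0.1649, 0.0746]
ee_rot: [-0.0, 0.083, 0.997, -0.0]
wrist_force: [-1.9, 0.6, 1.9]
grip_width: 0.0004
finger_force: 1.1
```

Emit:
step_arm --rows '[[[0,0,0.002],[0,0,0]],[[0,0,0.002],[0,0,0]]]'

```text
clock: 3.22
ee_pos: [0.5433, 0.165, 0.0736]
ee_rot: [-0.0, 0.083, 0.997, 0.0]
wrist_force: [-2.6, 0.2, 1.7]
grip_width: 0.0005
finger_force: 1.1
```

Emit:
step_arm --rows '[[[0,0,0.002],[0,0,0]],[[0,0,0.002],[0,0,0]]]'

```text
clock: 3.48
ee_pos: [0.5433, 0.1649, 0.0725]
ee_rot: [-0.0, 0.083, 0.997, -0.0]
wrist_force: [-1.6, 1.4, 0.9]
grip_width: 0.0006
finger_force: 1.0
```

Panel 1 yields at a steady 2 N or so, with no spring rise. I'll push further to confirm.

Emit:
step_arm --rows '[[[0,0,0.003],[0,0,0]],[[0,0,0.006],[0,0,0]],[[0,0,0.009],[0,0,0]],[[0,0,0.012],[0,0,0]]]'

```text
clock: 3.98
ee_pos: [0.5435, 0.1649, 0.0666]
ee_rot: [0.0, 0.083, 0.997, 0.0]
wrist_force: [0.6, -1.3, 3.2]
grip_width: 0.0006
finger_force: 1.6
```

It is the loose one, already tilted about 0.2 rad.

Emit:
step_arm --rows '[[[0,0,0.008],[0,0,0]],[[0,0,0.016],[0,0,0]],[[0,0,0.024],[0,0,0]],[[0,0,0.03],[0,0,0]],[[0,0,0.03],[0,0,0]]]'

```text
clock: 4.6
ee_pos: [0.543, 0.1649, 0.0511]
ee_rot: [-0.0, 0.083, 0.997, -0.0]
wrist_force: [-0.0, 1.6, 0.2]
grip_width: 0.0003
finger_force: 0.3
```

Emit:
step_arm --rows '[[[0,0,0.004],[0,0,0]],[[0,0,0.008],[0,0,0]],[[0,0,0.008],[0,0,0]]]'

```text
clock: 4.97
ee_pos: [0.5432, 0.165, 0.0475]
ee_rot: [-0.0, 0.083, 0.997, -0.0]
wrist_force: [0.4, 0.6, 1.6]
grip_width: 0.0005
finger_force: 0.7
```

Emit:
step_arm --rows '[[[0,0,0.003],[0,0,0]],[[0,0,0.006],[0,0,0]],[[0,0,0.006],[0,0,0]]]'

```text
clock: 5.35
ee_pos: [0.5432, 0.1649, 0.0444]
ee_rot: [-0.0, 0.083, 0.997, -0.0]
wrist_force: [-0.6, 0.2, 2.1]
grip_width: 0.0006
finger_force: 0.8
```

Emit:
step_arm --rows '[[[0,0,0.002],[0,0,0]],[[0,0,0.004],[0,0,0]],[[0,0,0.004],[0,0,0]]]'

```text
clock: 5.72
ee_pos: [0.5433, 0.1649, 0.0425]
ee_rot: [-0.0, 0.083, 0.997, -0.0]
wrist_force: [-1.1, -0.1, 3.0]
grip_width: 0.0007
finger_force: 0.9
```

Emit:
step_arm --rows '[[[0,0,0.002],[0,0,0]],[[0,0,0.004],[0,0,0]],[[0,0,0.004],[0,0,0]]]'

```text
clock: 6.1
ee_pos: [0.5435, 0.165, 0.0411]
ee_rot: [0.0, 0.083, 0.997, 0.0]
wrist_force: [-1.4, -0.3, 6.8]
grip_width: 0.0
finger_force: 3.2
```

Emit:
step_arm --rows '[[[0,0,0.002],[0,0,0]],[[0,0,0.004],[0,0,0]],[[0,0,0.004],[0,0,0]]]'

```text
clock: 6.48
ee_pos: [0.5439, 0.165, 0.0405]
ee_rot: [0.001, 0.083, 0.997, 0.0]
wrist_force: [-7.9, -3.1, 21.5]
grip_width: 0.0005
finger_force: 10.3
```

It has reached the stop: the force rose to 21 N at the expected depth. I'll withdraw straight up.

Emit:
step_arm --rows '[[[0,0,-0.02],[0,0,0]],[[0,0,-0.08],[0,0,0]],[[0,0,-0.18],[0,0,0]],[[0,0,-0.28],[0,0,0]],[[0,0,-0.36],[0,0,0]]]'

```text
clock: 7.1
ee_pos: [0.5433, 0.1649, 0.2207]
ee_rot: [0.0, 0.083, 0.997, 0.0]
wrist_force: [-0.7, -0.3, -0.6]
grip_width: 0.0007
finger_force: 0.0
```

Emit:
step_arm --rows '[[[0.2,0.1,-0.1],[0,0,0]],[[0.35,0.25,-0.1],[0,0,0]],[[0.35,0.25,-0.1],[0,0,0]],[[0.35,0.25,-0.1],[0,0,0]],[[0.35,0.25,-0.1],[0,0,0]]]'

```text
clock: 7.72
ee_pos: [0.39, 0.3185, 0.2691]
ee_rot: [0.0, 0.081, 0.997, 0.0]
wrist_force: [-0.8, 0.8, 0.1]
grip_width: 0.0008
finger_force: 0.0
```

```bash
python3 - <<'E'
from m import *
g=grab('top');cv2.imwrite('pics/top1.png',cv2.resize(g['pixels'][140:300,120:400,::-1],None,fx=2.8,fy=2.8))
T=g['world_from_camera'];D=g['range_z']
v,u=np.mgrid[190:275,236:275];n=cv2.undistortPoints(np.c_[u.ravel(),v.ravel()].astype(float)[:,None],g['camera_matrix'],g['dist_coeffs'])[:,0]
w=(np.c_[n,np.ones(len(n))]*D[v,u].ravel()[:,None])@T[:3,:3].T+T[:3,3]
c=np.array([.5901,.1555]);x=np.array([np.cos(-.165),np.sin(-.165)]);y=np.array([-x[1],x[0]])
X=(w[:,:2]-c)@x;Y=(w[:,:2]-c)@y;k=(abs(X)<40)&(abs(Y)<.02)&(abs(X)<.038)
print(k.sum(),np.arctan(np.polyfit(X[k],w[k,2],1)[0]))
s=ctrl.read_state();print(s['ee_pos'],s['wrist_force'],s['clock'])
E
```

```text
518 0.750224561416382
[0.39079527 0.31761822 0.26871785] [ 0.11216594  0.00906973 -1.26939143] 7.775
```

View pics/top1.png

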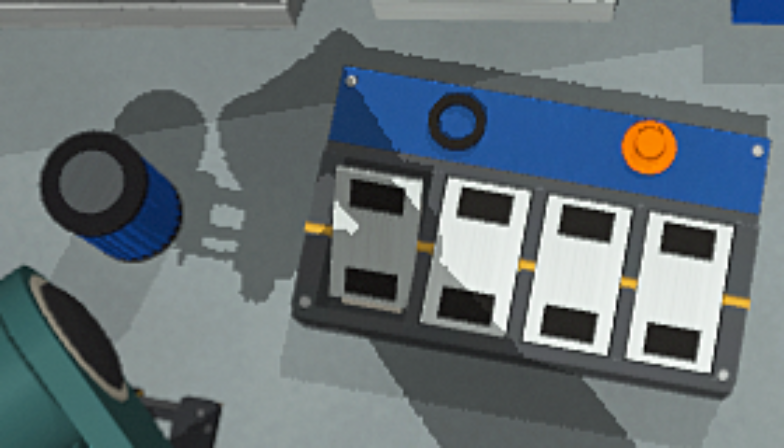

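The picture shows panel 1 at about (375,240) tilted with its near end down. Depth gives a tilt of 0.750 rad, which is the stop. The other panels are level, the ring, cap and tall filter are unmoved, and the hand is clear.

```bash
python3 -c "
from cell import workorder
print(workorder.finish_job())"
```

```text
the job is handed in; nothing more can be done
None
```

Panel 1, the first one I pressed, was the unlocked one; it now stands fully open at its 0.75 rad stop (near end down), the hand is drawn back clear, nothing was picked up, and the job is handed in.

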